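# Point out two matching plaster fragments and log the join

### The job

Log a join between two pieces of wall plaster: first point down at the large fragment with the red band, keeping the fingertips still about three centimetres above its middle for two seconds without touching it, and then point in the same way at the small fragment with the red band. Then press the green button on the recorder all the way down with the fingertips, let it spring back, and finish clear of everything. Do not bring the fingers down over any of the other three fragments (cross them at least ten centimetres up), and do not touch, shift or pick up any fragment, the jar, the brush, the photo scale or the balance.

Things in the scene. Friction and masses are not known exactly. Their poses are not given: they have to be found in the camera images.
- large_red: A loose, flat, broken piece of wall plaster, large, about 105 x 90 mm, cream face with one dark red painted band 26 mm wide across the middle, 24 mm thick, lying face up on the 4 mm thick dark mat, so its top is 28 mm above the table. Origin: centre of its underside; z up; turned to any heading. The fragment's own x axis runs along the band. 
- large_red_top (a point): The middle of that fragment's upper face, 24 mm above its underside; z up.
- small_red: A loose, flat, broken piece of wall plaster, small, about 66 x 58 mm, cream face with one dark red painted band 20 mm wide across the middle, 24 mm thick, lying face up on the 4 mm thick dark mat, so its top is 28 mm above the table. Origin: centre of its underside; z up; turned to any heading. The fragment's own x axis runs along the band. 
- small_red_top (a point): The middle of that fragment's upper face, 24 mm above its underside; z up.
- large_blue: A loose, flat, broken piece of wall plaster, large, about 108 x 92 mm, cream face with one blue painted band 26 mm wide across the middle, 24 mm thick, lying face up on the 4 mm thick dark mat, so its top is 28 mm above the table. Origin: centre of its underside; z up; turned to any heading. The fragment's own x axis runs along the band. 
- large_blue_top (a point): The middle of that fragment's upper face, 24 mm above its underside; z up.
- small_blue: A loose, flat, broken piece of wall plaster, small, about 64 x 60 mm, cream face with one blue painted band 20 mm wide across the middle, 24 mm thick, lying face up on the 4 mm thick dark mat, so its top is 28 mm above the table. Origin: centre of its underside; z up; turned to any heading. The fragment's own x axis runs along the band. 
- small_blue_top (a point): The middle of that fragment's upper face, 24 mm above its underside; z up.
- plain_ochre: A loose, flat, broken piece of wall plaster, middling, about 90 x 80 mm, plain ochre-brown face without a band, 24 mm thick, lying face up on the 4 mm thick dark mat, so its top is 28 mm above the table. Origin: centre of its underside; z up; turned to any heading. 
- plain_ochre_top (a point): The middle of that fragment's upper face, 24 mm above its underside; z up.
- recorder: Grey recorder box, 120 x 90 x 45 mm (x, y, z), fixed to the table at the left or the right end of the mat. Origin: centre of its underside. A dark screen lies on its top towards its own +x (away from the robot, give or take 20 degrees), and the green button on its top 25 mm from the centre towards its own -x.
- log_button (a joint): Travel of the recorder's round green push button (32 mm across, in a black collar 48 mm across and 12 mm high): 0 m when up, 0.006 m fully down, pressed straight down. It springs back by itself; pressing begins at 1.5 N and takes 5 N fully down.
- log_button_top (a point): Centre of the green button's top face, 63 mm above the table while up; it goes down with the button.
- balance: White laboratory balance, 120 x 100 x 30 mm, with a round steel pan 76 mm across whose top is 42 mm above the table, fixed at the end of the mat opposite to the recorder. Origin: centre of its underside. A bystander.
- sample_jar: Amber glass jar with a white cap, 48 mm across, 65 mm high, standing loose on the mat. Origin: centre of its underside. A bystander.
- brush: Flat hand brush, about 200 x 42 x 20 mm, wooden handle, lying loose on the mat along its own x. Origin: under its middle. A bystander.
- scale_bar: Black and white photo scale, 25 x 200 x 8 mm, lying loose along the far edge of the mat. Origin: centre of its underside. A bystander.
Mind the look-alikes: they are no part of the job. What is shaped like the recorder but purple is not meant.

How it is judged:
On the way, in this order (a step that is already met when the one before it is completed fails the run):
1. pointed at the large red-banded fragment: fingers held just above its middle (horizontal distance between the grasp point and large_red_top below 0.03 m and z of the grasp point in the frame of large_red_top between 0.012 and 0.09 m), for 1.5 s.
2. pointed at the small red-banded fragment: fingers held just above its middle (horizontal distance between the grasp point and small_red_top below 0.025 m and z of the grasp point in the frame of small_red_top between 0.012 and 0.09 m), for 1.5 s.
3. the green button is pressed down with the fingers (value of joint log_button above 0.0045 m and (contact force between log_button and the fingers above 0.5 N or contact force between log_button and the arm above 0.5 N)), for 0.02 s.
At the end, for the whole second after the job is handed in: The green button is up again (under 1.5 mm down), every fragment lies at rest within 6 mm of where it was at the start, and the jar, brush and scale within 10 mm (value of joint log_button below 0.0015 m and distance of each of large_red, small_red, large_blue, small_blue, plain_ochre from where it was at the start of the episode below 0.006 m and distance of each of sample_jar, brush, scale_bar from where it was at the start of the episode below 0.01 m and linear speed of each of large_red, small_red, large_blue, small_blue, plain_ochre below 0.02 m/s); the robot touches nothing.
It fails at once if a fragment is touched (contact force between any of large_red, small_red, large_blue, small_blue, plain_ochre and the fingers above 0.3 N or contact force between any of large_red, small_red, large_blue, small_blue, plain_ochre and the arm above 0.3 N).
It fails at once if a fragment is shifted or lifted (distance of any of large_red, small_red, large_blue, small_blue, plain_ochre from where it was at the start of the episode above 0.006 m).
It fails at once if the fingers are brought down over the middle of a wrong fragment ((horizontal distance between the grasp point and large_blue_top below 0.03 m and z of the grasp point in the frame of large_blue_top between 0.012 and 0.09 m) or (horizontal distance between the grasp point and small_blue_top below 0.025 m and z of the grasp point in the frame of small_blue_top between 0.012 and 0.09 m) or (horizontal distance between the grasp point and plain_ochre_top below 0.03 m and z of the grasp point in the frame of plain_ochre_top between 0.012 and 0.09 m)).
It fails at once if the balance, jar, brush or scale is touched or shifted (contact force between any of balance, sample_jar, brush, scale_bar and the fingers above 0.3 N or contact force between any of balance, sample_jar, brush, scale_bar and the arm above 0.3 N or distance of any of sample_jar, brush, scale_bar from where it was at the start of the episode above 0.01 m).
It also fails if it takes over 48 s, if anything falls off the work surface, if the arm or the gripper's body presses on something with over 40 N, if the wrist force passes 120 N, or if a joint passes its speed limit or range.

### The arm

A 6-joint arm with a two-finger parallel gripper is mounted at the origin on the work surface. World frame = base frame: x ahead of the robot, y to its left, z up, the work surface at z = 0. Lengths are in m, angles in rad, forces in N, time in s.
With the tool pointing down it reaches from about 0.425 to 0.95 m from the base axis. Payload 14.7 kg.
Tool frame: the origin (TCP) lies between the finger pads; the fingertips stand 11 mm ahead of it and the grasp point (between the pads) lies 8 mm behind it; z points along the fingers, y is the direction in which the jaws open and shut (so a half turn about z gives the same grasp; the last joint's range is limited). The gripper opens to 85 mm and grips with 20 to 120 N. Pads are 22 mm wide; open, the fingers measure 114 mm over their backs; the gripper's body (76 mm by 85 mm) begins 54 mm behind the grasp point. The pads swing forward as they close: fully open they stand 13 mm farther back than shut.
Start: joints at [-1.181, 0.48, 1.596, -0, 1.065, -0.047], TCP at [0.275, -0.589, 0.242] pointing down, gripper open.
Joint ranges: [-2.75, 2.75], [-0.82, 2.05], [0.23, 2.67], [-1.56, 4.7], [0.09, 2.69], [-2.92, 2.92]. Speed limits (rad/s): [1.89, 1.89, 2.39, 3.01, 3.01, 3.01].

### API

Orientations are given as a unit quaternion [x, y, z, w].
In Python, from cell import env gives the robot as it stands.
- The arm moves only by the tool move_arm, never from a script. Its argument "steps" is a list of rows, each a list of 7 numbers: the turn, a rotation vector about the tool's x, y, z in units of 6 degrees (1.0 is 6 degrees), then the shift along the tool's x, y, z in units of 25 mm (1.0 is 25 mm), then the closure in counts, from 0 (fully open) to 255 (shut). In form: [[ax, ay, az, dx, dy, dz, gripper], ...]. A call has 1 to 5 rows; each row shifts and turns the commanded pose from where the row before left it, along the tool's axes as they then stand; what a row does not reach is not made up. A row lasts 1/12 s, in which the tool goes at most 41.7 mm and 7.16 degrees, less where a joint would pass 70% of its speed; a pose out of reach is approached as far as the arm can. A call is refused whole if a number of a shift passes 1 or a number of a turn 1, either way. A call with a gripper value outside its range is refused whole. The fingers move at their own pace and stop on an object; "grip_force" is the grip in N (left out, the last holds). Time passes only in rows, so rows that do not move let the fingers close. It gives the time, the measured TCP pose, the force and the opening at its end, in the units of the state.
- env.state(): the state, without advancing time (a new reading comes with each control period).
- env.camera(name): name is "scene" or "top"; returns a dict with "frame" (420x560x3 uint8, red, green, blue), "camera_matrix" (3x3 intrinsics, pixels), "rvec" (rotation vector, rad) and "tvec" (3), from world to camera coordinates, as OpenCV has them. Camera axes: x right, y down, z forward; pixel columns grow to the right and rows downward; lengths in m; the calibration is good to about 2 mm. A picture is of the moment at which its call begins. There is no depth.
- env.job_done(): hands the job in, once; it reports no verdict.
The state is a dict: "time": time; "q": joint angles; "joint_velocities": joint speeds; "effort": joint torques, N m; "eef_pos": TCP position; "tool_rot": TCP orientation; "force": force on the tool from outside, world axes, zero at the start; "torque": the same for the moment, N m; "width": finger opening in m.
Only numpy, scipy, OpenCV 4.12 (cv2) and the standard library are available. Lean on these libraries where they do the work, as an engineer would, in place of code of your own. Each camera call takes 0.05 s, during which the arm holds its last target.

## Working session

There is one attempt and no reset: what is moved stays moved. The work goes in short steps, Python scripts to look and compute and a tool call to move; the robot and the scene stay as the last step left them, time stands still between calls to the robot, and variables do not carry over. Pictures are saved under pics/ and viewed, and the job is handed in when it is done.

Besides the shell and the picture viewer there is one more tool, called after "Call:" by a JSON object that holds its "op" and its "data". move_arm: Moves the arm, as the interface text tells. Its arguments: {"type":"object","properties":{"steps":{"type":"array","items":{"type":"array","items":{"type":"number"}}},"grip_force":{"type":"number"}},"required":["steps"]}

```bash
mkdir -p pics; python3 - <<'E'
from cell import env
import cv2, pickle
d={}
for n in("scene","top"):
    c=env.camera(n); d[n]=c
    cv2.imwrite(f"pics/{n}0.png",c["frame"][:,:,::-1])
pickle.dump(d,open("cams.pkl","wb"))
s=env.state();print(s)
for n in d: print(n,d[n]["camera_matrix"],d[n]["rvec"],d[n]["tvec"])
E
```

```text
{'time': 0.1, 'q': array([-1.18060925e+00,  4.80730305e-01,  1.59683012e+00, -2.34088132e-06,
        1.06509221e+00, -4.66009120e-02]), 'joint_velocities': array([-2.14240451e-04, -7.64483280e-04, -1.30924414e-03,  9.65604529e-04,
       -2.04422458e-05, -9.09171662e-07]), 'effort': array([-7.74699911e-04, -9.52258873e+01, -4.31040931e+01, -2.09773007e-04,
        5.38066888e-03, -3.35120978e-05]), 'eef_pos': array([ 0.27484963, -0.58862986,  0.24175457]), 'tool_rot': array([ 9.76246409e-01,  2.16662568e-01, -9.16099789e-05, -5.22013361e-04]), 'force': array([-0.61595988, -0.30684353,  0.18920376]), 'torque': array([ 0.03162238, -0.02037239, -0.0167164 ]), 'width': 0.08525023317698337}
scene [[467.14580315   0.         284.13239137]
 [  0.         467.14580315 210.95422751]
 [  0.           0.           1.        ]] [ 1.44960734  2.28772038 -0.71990883] [ 0.21571041 -0.37939086  1.62020653]
top [[415.29188667   0.         281.56257842]
 [  0.         415.29188667 206.25668295]
 [  0.           0.           1.        ]] [ 2.21208618 -2.16420839  0.12779798] [-0.00572483  0.55836975  1.06363299]
```

View pics/top0.png

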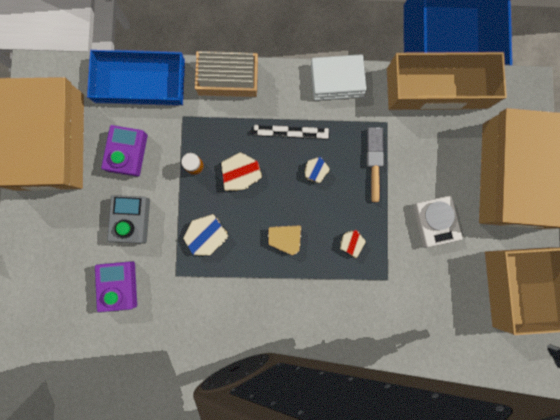

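View pics/scene0.png

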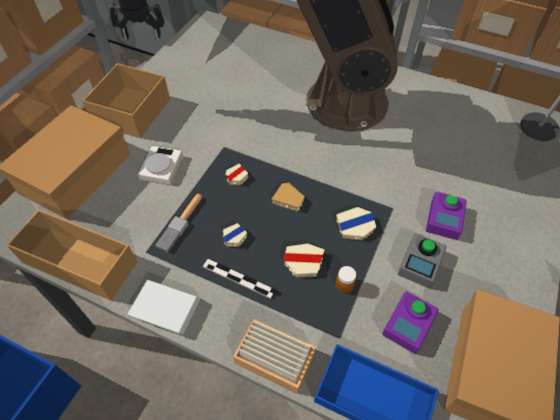

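The top view shows these candidates:
- Red bands: large at (240,172) and small at (352,243).
- Wrong fragments: large blue (205,236), small blue (317,170), ochre (285,239).
- Green buttons: grey recorder (123,228), purple look-alikes (118,157) and (111,297).

My targets are the two red-banded fragments and the button on the grey box. In the scene view they are at (304,259), (237,175) and (428,246).

```bash
cat > h.py <<'E'
import cv2,numpy as np,pickle
d=pickle.load(open("cams.pkl","rb"))
def ray(n,uv):
    c=d[n];R=cv2.Rodrigues(np.array(c["rvec"]))[0];t=np.array(c["tvec"]).ravel()
    p=cv2.undistortPoints(np.array([[uv]],float),np.array(c["camera_matrix"]),None)[0,0]
    v=R.T@np.array([*p,1]);return -R.T@t,v/np.linalg.norm(v)
def onz(n,uv,z):
    o,v=ray(n,uv);return o+v*(z-o[2])/v[2]
def tri(a,b):
    o1,v1=ray("top",a);o2,v2=ray("scene",b)
    A=np.stack([v1,-v2],1);s=np.linalg.lstsq(A,o2-o1,rcond=None)[0]
    p,q=o1+v1*s[0],o2+v2*s[1];return (p+q)/2,np.linalg.norm(p-q)
def blobs(n,col,rng=None):
    f=d[n]["frame"];h=cv2.cvtColor(f,cv2.COLOR_RGB2HSV).astype(int)
    H,S,V=h[...,0],h[...,1],h[...,2]
    m={"red":((H<8)|(H>172))&(S>150)&(V>70),"green":(H>50)&(H<80)&(S>130)&(V>70),"cream":(H>10)&(H<35)&(S<110)&(V>165),
       "blue":(H>105)&(H<125)&(S>120)&(V>60),"ochre":(H>12)&(H<25)&(S>100)&(V>120)}[col].astype(np.uint8)
    k,l,st,ce=cv2.connectedComponentsWithStats(m)
    return [(int(st[i,4]),ce[i].round(1),l==i) for i in range(1,k) if st[i,4]>25]
E
python3 - <<'E'
from h import *
for n in d:
  for c in("red","green","cream","blue"):
    print(n,c,[(a,x.tolist()) for a,x,_ in blobs(n,c)])
f=d["top"]["frame"]
cv2.imwrite("pics/crop.png",np.hstack([cv2.resize(f[y-35:y+35,x-35:x+35,::-1],(260,260),interpolation=2) for x,y in[(240,172),(352,243),(125,222)]]))
E
```

```text
scene red [(92, [235.2, 173.0]), (300, [302.4, 257.5])]
scene green [(85, [451.1, 200.1]), (126, [428.0, 245.2]), (131, [418.0, 306.9])]
scene cream [(51, [289.4, 99.7]), (457, [224.5, 137.7]), (42, [296.4, 146.7]), (46, [153.7, 148.3]), (115, [173.8, 155.3]), (29, [204.9, 151.4]), (33, [294.3, 154.7]), (34, [198.3, 158.0]), (315, [153.8, 169.1]), (63, [232.0, 169.1]), (76, [240.1, 176.1]), (485, [370.1, 187.6]), (48, [151.7, 189.8]), (30, [179.6, 188.6]), (34, [161.4, 196.1]), (268, [350.9, 214.0]), (34, [177.4, 223.0]), (302, [359.9, 229.4]), (85, [229.8, 228.8]), (98, [237.6, 237.7]), (136, [142.1, 246.8]), (296, [304.3, 249.0]), (152, [379.7, 266.0]), (135, [215.4, 267.5]), (347, [302.8, 267.2]), (232, [346.6, 273.9]), (140, [241.9, 279.2]), (56, [155.3, 288.3]), (66, [263.0, 286.1]), (72, [183.3, 294.8]), (42, [166.2, 292.8]), (58, [167.7, 308.1]), (38, [131.6, 310.7]), (41, [148.3, 310.9]), (253, [285.4, 333.9]), (150, [278.8, 338.0]), (52, [306.5, 329.5]), (497, [268.1, 354.8]), (150, [277.2, 343.0]), (148, [272.1, 352.4])]
scene blue [(241, [356.8, 221.3]), (107, [233.4, 233.6]), (4643, [31.4, 384.9]), (6054, [372.2, 389.9])]
top red [(310, [240.3, 171.3]), (140, [352.7, 242.3])]
top green [(115, [117.1, 156.9]), (161, [122.6, 227.9]), (128, [110.4, 297.6])]
top cream [(3185, [46.3, 30.1]), (110, [101.5, 45.2]), (27, [197.3, 56.0]), (84, [263.1, 131.2]), (64, [279.6, 128.2]), (127, [316.5, 131.9]), (57, [294.6, 133.5]), (234, [190.4, 161.2]), (340, [235.6, 161.9]), (114, [310.1, 166.5]), (113, [322.3, 172.5]), (57, [376.7, 173.8]), (373, [242.8, 180.9]), (202, [433.0, 202.2]), (386, [197.3, 227.7]), (392, [212.6, 242.4]), (354, [439.3, 236.1]), (125, [345.9, 240.5]), (122, [358.7, 245.9]), (47, [537.1, 332.7])]
top blue [(5377, [458.0, 25.9]), (4874, [136.0, 76.9]), (128, [316.6, 168.4]), (312, [203.7, 236.3])]
```

View pics/crop.png

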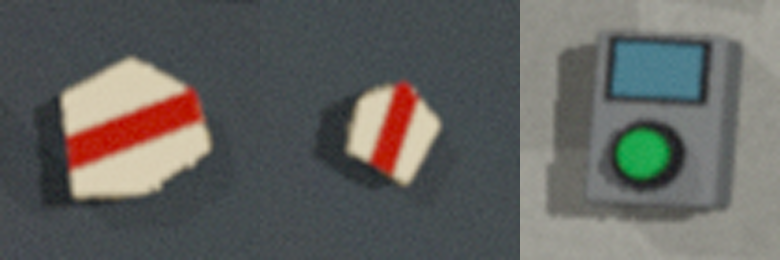

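The crops confirm the choice: a large red-banded piece, a small red-banded piece, and a grey box with a screen and green button.

```bash
python3 - <<'E'
from h import *
from cell import env
P={"LR":((240.3,171.3),(302.4,257.5),.028),"SR":((352.7,242.3),(235.2,173.0),.028),"LB":((203.7,236.3),(356.8,221.3),.028),"SB":((316.6,168.4),(233.4,233.6),.028),
"OC":((285,239),(290,195),.028),"BT":((122.6,227.9),(428,245.2),.063),"jar":((191,161),(346.6,272),.065)}
for k,(a,b,z) in P.items():
    p,e=tri(a,b);print(k,p.round(4),"gap",round(e,4),"top@z",onz("top",a,z).round(4)[:2],"scene@z",onz("scene",b,z).round(4)[:2],"r",np.hypot(*p[:2]).round(3))
# mean of red+adjacent cream centroid hull for faces
for n in("top","scene"):
  for k in("LR","SR"):
    c=P[k][0 if n=="top" else 1]
    L=[(x,m) for col in("red","cream") for a,x,m in blobs(n,col) if np.hypot(*(x-c))<(18 if k=="LR" else 9)]
    pts=np.vstack([np.argwhere(m)[:,::-1] for _,m in L]); h=cv2.convexHull(pts.astype(np.int32)); M=cv2.moments(h)
    u=(M["m10"]/M["m00"],M["m01"]/M["m00"]); r=cv2.minAreaRect(h)
    print(n,k,np.round(u,1),onz(n,u,.028).round(4),[round(np.linalg.norm(onz(n,r[0],.028)-onz(n,(r[0][0]+q,r[0][1]),.028))*1000) for q in r[1]])
from scipy.spatial.transform import Rotation as R
print(R.from_quat(env.state()["tool_rot"]).as_matrix().round(3))
E
```

```text
LR [0.6479 0.117  0.0271] gap 0.0001 top@z [0.6478 0.1169] scene@z [0.6484 0.1172] r 0.658
SR [ 0.468  -0.1814  0.0245] gap 0.0004 top@z [ 0.4681 -0.1808] scene@z [ 0.4705 -0.1795] r 0.502
LB [0.4756 0.2068 0.0244] gap 0.0 top@z [0.4755 0.2062] scene@z [0.4781 0.2072] r 0.519
SB [ 0.6605 -0.0831  0.0268] gap 0.002 top@z [ 0.6606 -0.0839] scene@z [ 0.6609 -0.0817] r 0.666
OC [ 0.4722 -0.0019  0.0231] gap 0.005 top@z [ 0.473  -0.0041] scene@z [0.4748 0.0019] r 0.472
BT [0.4917 0.4036 0.0602] gap 0.0004 top@z [0.4916 0.4024] scene@z [0.4936 0.4036] r 0.636
jar [0.6629 0.2394 0.0712] gap 0.0026 top@z [0.6646 0.2394] scene@z [0.659  0.2401] r 0.705
top LR [239.7 171.8] [0.6463 0.1183 0.028 ] [93, 99]
top SR [352.4 242.8] [ 0.4667 -0.1801  0.028 ] [56, 62]
scene LR [303.2 258.5] [0.6503 0.1202 0.028 ] [78, 104]
scene SR [235.9 172.9] [ 0.4692 -0.1779  0.028 ] [47, 56]
[[ 0.906  0.423 -0.   ]
 [ 0.423 -0.906  0.001]
 [ 0.    -0.001 -1.   ]]
```

Triangulated heights are 24–27 mm for the fragments and 60 mm for the button, against 28 and 63 mm in the text. Sizes and reach also fit. Targets are LR (0.648, 0.118), SR (0.468, −0.180) and the button (0.492, 0.403). I'll shut the fingers and travel high.

Call:
{"op": "move_arm", "data": {"steps": [[0,0,0,0.98,-0.74,0,255],[0,0,0,0.98,-0.74,0,255],[0,0,0,0.98,-0.74,0,255],[0,0,0,0.98,-0.74,0,255],[0,0,0,0.98,-0.74,0,255]]}}

```text
time: 0.52
eef_pos: [0.3471, -0.4519, 0.242]
tool_rot: [0.976, 0.217, -0.0, -0.0]
force: [0.7, -0.0, 0.2]
width: 0.0255
```

Call:
{"op": "move_arm", "data": {"steps": [[0,0,0,0.98,-0.74,0,255],[0,0,0,0.98,-0.74,0,255],[0,0,0,0.98,-0.74,0,255],[0,0,0,0.98,-0.74,0,255],[0,0,0,0.98,-0.74,0,255]]}}

```text
time: 0.93
eef_pos: [0.419, -0.3162, 0.2421]
tool_rot: [0.976, 0.217, -0.0, -0.0]
force: [0.3, -0.2, 0.1]
width: -0.0
```

Call:
{"op": "move_arm", "data": {"steps": [[0,0,0,0.98,-0.74,0,255],[0,0,0,0.98,-0.74,0,255],[0,0,0,0.98,-0.74,0,255],[0,0,0,0.98,-0.74,0,255],[0,0,0,0.98,-0.74,0,255]]}}

```text
time: 1.35
eef_pos: [0.4909, -0.1805, 0.2422]
tool_rot: [0.976, 0.217, -0.0, -0.0]
force: [-0.0, -0.6, -1.0]
width: -0.0002
```

Call:
{"op": "move_arm", "data": {"steps": [[0,0,0,0.98,-0.74,0,255],[0,0,0,0.98,-0.74,0,255],[0,0,0,0.98,-0.74,0,255],[0,0,0,0.98,-0.74,0,255],[0,0,0,0.98,-0.74,0,255]]}}

```text
time: 1.77
eef_pos: [0.5628, -0.0449, 0.2421]
tool_rot: [0.976, 0.217, -0.0, -0.0]
force: [0.6, 0.7, 0.9]
width: 0.0001
```

Call:
{"op": "move_arm", "data": {"steps": [[0,0,0,0.98,-0.74,0,255],[0,0,0,0.98,-0.74,0,255],[0,0,0,0.98,-0.74,0,255],[0,0,0,0.98,-0.74,0,255],[0,0,0,0.98,-0.74,0,255]]}}

```text
time: 2.18
eef_pos: [0.6346, 0.0908, 0.242]
tool_rot: [0.976, 0.217, -0.0, -0.0]
force: [0.3, -0.2, -0.6]
width: -0.0001
```

Call:
{"op": "move_arm", "data": {"steps": [[0,0,0,0.94,-0.77,0,255],[0,0,0,0,0,0.8,255],[0,0,0,0,0,0.8,255],[0,0,0,0,0,0.8,255],[0,0,0,0,0,0.8,255]]}}

```text
time: 2.6
eef_pos: [0.6472, 0.1169, 0.1611]
tool_rot: [0.976, 0.217, -0.0, -0.0]
force: [-0.4, 0.6, 0.6]
width: 0.0001
```

```bash
python3 - <<'E'
from cell import env
import cv2,numpy as np
L=[]
for n in("top","scene"):
    f=env.camera(n)["frame"][:,:,::-1]; L.append(cv2.resize(f,(400,300)))
cv2.imwrite("pics/m1.png",np.hstack(L)); s=env.state();print(s["eef_pos"],s["time"])
E
```

```text
[0.64529696 0.11637308 0.15892111] 2.7
```

View pics/m1.png

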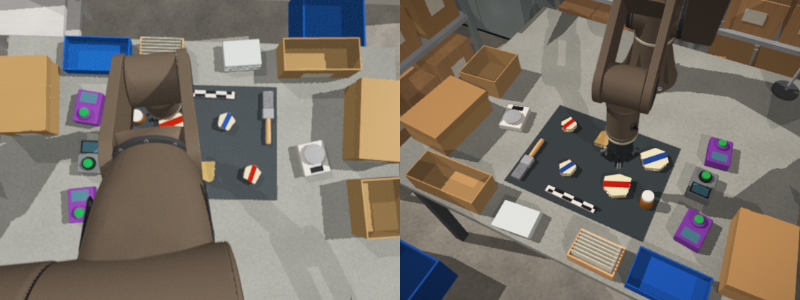

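The gripper (scene view near (620,155)) stands behind and above the large red fragment, as expected at that height. Nothing has been disturbed. Now I go down to TCP 0.069.

Call:
{"op": "move_arm", "data": {"steps": [[0,0,0,0,0,0.9,255],[0,0,0,0,0,0.9,255],[0,0,0,0,0,0.7,255],[0,0,0,0,0,0.5,255],[0,0,0,0,0,0.3,255]]}}

```text
time: 3.12
eef_pos: [0.6473, 0.1165, 0.0791]
tool_rot: [0.976, 0.217, -0.0, -0.0]
force: [-0.1, -0.3, 0.5]
width: 0.0
```

```bash
python3 - <<'E'
from cell import env
import cv2,numpy as np
f=env.camera("scene")["frame"][:,:,::-1]
cv2.imwrite("pics/m2.png",cv2.resize(f[160:310,220:420],(800,600),interpolation=2)); s=env.state();print(s["eef_pos"],s["time"])
E
```

```text
[0.646926   0.1164749  0.07832676] 3.1667
```

View pics/m2.png

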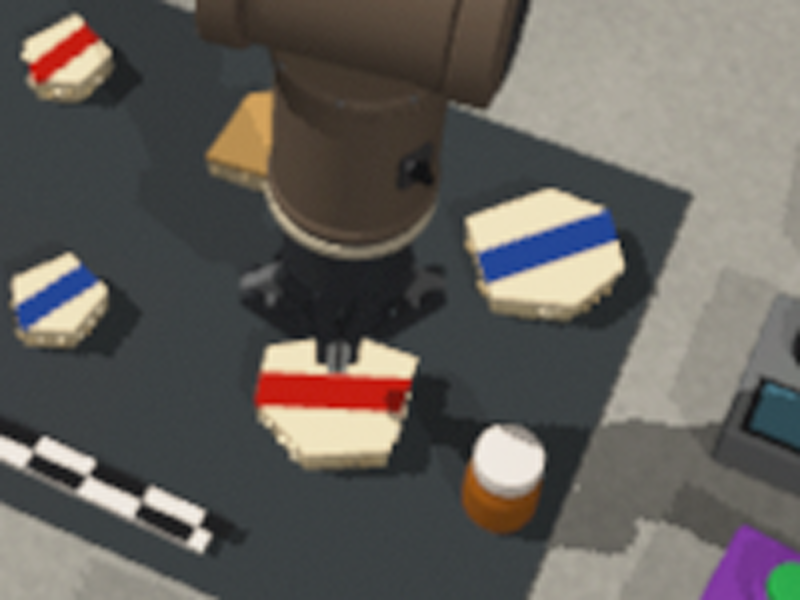

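The fingertips (crop (338,365)) hang above the middle of the red band, with a visible gap. I go down 9 mm more and hold for over 2 s.

Call:
{"op": "move_arm", "data": {"steps": [[0,0,0,0,0,0.2,255],[0,0,0,0,0,0.15,255],[0,0,0,0,0,0,255],[0,0,0,0,0,0,255],[0,0,0,0,0,0,255]]}}

```text
time: 3.58
eef_pos: [0.6479, 0.1167, 0.0717]
tool_rot: [0.976, 0.217, 0.0, 0.0]
force: [-1.0, -0.2, 0.4]
width: 0.0002
```

Call:
{"op": "move_arm", "data": {"steps": [[0,0,0,0,0,0,255],[0,0,0,0,0,0,255],[0,0,0,0,0,0,255],[0,0,0,0,0,0,255],[0,0,0,0,0,0,255]]}}

```text
time: 4.0
eef_pos: [0.6475, 0.1166, 0.0711]
tool_rot: [0.976, 0.217, 0.0, -0.0]
force: [0.7, 0.0, -0.0]
width: -0.0002
```

Call:
{"op": "move_arm", "data": {"steps": [[0,0,0,0,0,0,255],[0,0,0,0,0,0,255],[0,0,0,0,0,0,255],[0,0,0,0,0,0,255],[0,0,0,0,0,0,255]]}}

```text
time: 4.42
eef_pos: [0.6475, 0.1166, 0.071]
tool_rot: [0.976, 0.217, -0.0, -0.0]
force: [-0.2, 0.2, -0.0]
width: 0.0001
```

Call:
{"op": "move_arm", "data": {"steps": [[0,0,0,0,0,0,255],[0,0,0,0,0,0,255],[0,0,0,0,0,0,255],[0,0,0,0,0,0,255],[0,0,0,0,0,0,255]]}}

```text
time: 4.83
eef_pos: [0.6475, 0.1166, 0.071]
tool_rot: [0.976, 0.217, -0.0, -0.0]
force: [-1.1, -0.4, -0.2]
width: 0.0
```

Call:
{"op": "move_arm", "data": {"steps": [[0,0,0,0,0,0,255],[0,0,0,0,0,0,255],[0,0,0,0,0,0,255],[0,0,0,0,0,0,255],[0,0,0,0,0,0,255]]}}

```text
time: 5.25
eef_pos: [0.6475, 0.1166, 0.071]
tool_rot: [0.976, 0.217, -0.0, -0.0]
force: [1.2, -1.0, 0.4]
width: -0.0
```

Call:
{"op": "move_arm", "data": {"steps": [[0,0,0,0,0,0,255],[0,0,0,0,0,0,255],[0,0,0,0,0,0,255],[0,0,0,0,0,0,255],[0,0,0,0,0,0,255]]}}

```text
time: 5.67
eef_pos: [0.6475, 0.1166, 0.0711]
tool_rot: [0.976, 0.217, 0.0, -0.0]
force: [0.7, 0.4, -0.3]
width: -0.0
```

Call:
{"op": "move_arm", "data": {"steps": [[0,0,0,0,0,-0.9,255],[0,0,0,0,0,-1,255],[0,0,0,0,0,-1,255],[0,0,0,0,0,-1,255],[0,0,0,0,0,-1,255]]}}

```text
time: 6.08
eef_pos: [0.6473, 0.1166, 0.1947]
tool_rot: [0.976, 0.217, -0.0, -0.0]
force: [-0.3, 0.6, -0.7]
width: 0.0002
```

Call:
{"op": "move_arm", "data": {"steps": [[0,0,0,-0.96,0.64,0,255],[0,0,0,-0.96,0.64,0,255],[0,0,0,-0.96,0.64,0,255],[0,0,0,-0.96,0.64,0,255],[0,0,0,-0.96,0.64,0,255]]}}

```text
time: 6.5
eef_pos: [0.5717, -0.0075, 0.1937]
tool_rot: [0.976, 0.217, 0.0, 0.0]
force: [0.4, 0.2, 0.1]
width: -0.0001
```

Call:
{"op": "move_arm", "data": {"steps": [[0,0,0,-0.96,0.64,0,255],[0,0,0,-0.96,0.64,0,255],[0,0,0,-0.96,0.64,0,255],[0,0,0,-0.96,0.64,0,255],[0,0,0,-0.96,0.64,0,255]]}}

```text
time: 6.92
eef_pos: [0.4968, -0.1309, 0.1937]
tool_rot: [0.976, 0.217, 0.0, 0.0]
force: [0.6, -0.8, 0.3]
width: -0.0001
```

Call:
{"op": "move_arm", "data": {"steps": [[0,0,0,-0.96,0.65,0,255],[0,0,0,-0.96,0.66,0,255],[0,0,0,0,0,0,255],[0,0,0,0,0,0.8,255],[0,0,0,0,0,0.9,255]]}}

```text
time: 7.33
eef_pos: [0.4691, -0.1808, 0.1519]
tool_rot: [0.976, 0.216, 0.002, 0.001]
force: [0.0, -0.8, -0.3]
width: -0.0001
```

Call:
{"op": "move_arm", "data": {"steps": [[0,0,0,0,0,0.9,255],[0,0,0,0,0,0.9,255],[0,0,0,0,0,0.6,255],[0,0,0,0,0,0.3,255],[0,0,0,0,0,0,255]]}}

```text
time: 7.75
eef_pos: [0.4674, -0.1794, 0.0823]
tool_rot: [0.976, 0.217, -0.001, -0.001]
force: [-0.3, 0.5, -0.3]
width: -0.0002
```

```bash
python3 - <<'E'
from cell import env
import cv2,numpy as np
f=env.camera("scene")["frame"][:,:,::-1]
cv2.imwrite("pics/m3.png",cv2.resize(f[90:240,150:350],(800,600),interpolation=2)); s=env.state();print(s["eef_pos"],s["time"],s["q"])
E
```

```text
[ 0.46792152 -0.17961685  0.08330077] 7.8 [-4.27030345e-01  5.11245186e-01  2.07045161e+00  6.09010780e-05
  5.61019626e-01  7.06820293e-01]
```

View pics/m3.png

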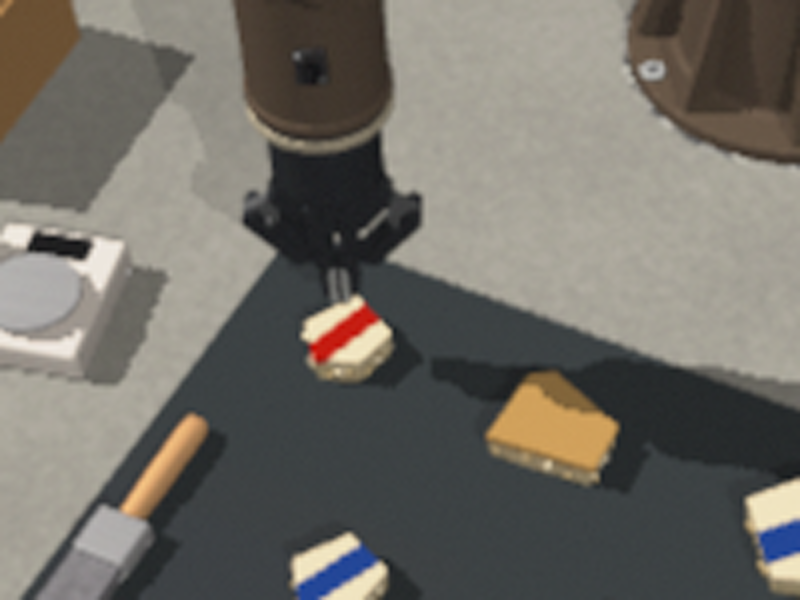

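The fingertips (crop (340,295)) are above the small red fragment (crop (348,335)), and the clearance is visible. I go down 12 mm and hold.

Call:
{"op": "move_arm", "data": {"steps": [[0,0,0,0,0,0.3,255],[0,0,0,0,0,0.2,255],[0,0,0,0,0,0,255],[0,0,0,0,0,0,255],[0,0,0,0,0,0,255]]}}

```text
time: 8.22
eef_pos: [0.4682, -0.1799, 0.0713]
tool_rot: [0.976, 0.217, 0.0, 0.0]
force: [0.4, -0.9, -0.3]
width: 0.0002
```

Call:
{"op": "move_arm", "data": {"steps": [[0,0,0,0,0,0,255],[0,0,0,0,0,0,255],[0,0,0,0,0,0,255],[0,0,0,0,0,0,255],[0,0,0,0,0,0,255]]}}

```text
time: 8.63
eef_pos: [0.4681, -0.1799, 0.0711]
tool_rot: [0.976, 0.217, 0.0, 0.0]
force: [0.8, -0.2, -0.2]
width: 0.0001
```

Call:
{"op": "move_arm", "data": {"steps": [[0,0,0,0,0,0,255],[0,0,0,0,0,0,255],[0,0,0,0,0,0,255],[0,0,0,0,0,0,255],[0,0,0,0,0,0,255]]}}

```text
time: 9.05
eef_pos: [0.4681, -0.1799, 0.0711]
tool_rot: [0.976, 0.217, -0.0, -0.0]
force: [-0.1, 0.8, 0.9]
width: -0.0002
```

Call:
{"op": "move_arm", "data": {"steps": [[0,0,0,0,0,0,255],[0,0,0,0,0,0,255],[0,0,0,0,0,0,255],[0,0,0,0,0,0,255],[0,0,0,0,0,0,255]]}}

```text
time: 9.47
eef_pos: [0.4681, -0.1799, 0.071]
tool_rot: [0.976, 0.217, -0.0, -0.0]
force: [0.4, -0.3, -0.5]
width: -0.0002
```

Call:
{"op": "move_arm", "data": {"steps": [[0,0,0,0,0,0,255],[0,0,0,0,0,0,255],[0,0,0,0,0,0,255],[0,0,0,0,0,0,255],[0,0,0,0,0,0,255]]}}

```text
time: 9.88
eef_pos: [0.4681, -0.1799, 0.0711]
tool_rot: [0.976, 0.217, 0.0, 0.0]
force: [0.6, 0.5, 0.6]
width: 0.0
```

Call:
{"op": "move_arm", "data": {"steps": [[0,0,0,0,0,0,255],[0,0,0,0,0,0,255],[0,0,0,0,0,0,255],[0,0,0,0,0,0,255],[0,0,0,0,0,0,255]]}}

```text
time: 10.3
eef_pos: [0.468, -0.1799, 0.071]
tool_rot: [0.976, 0.217, -0.0, -0.0]
force: [0.5, 0.3, 0.2]
width: 0.0001
```

Call:
{"op": "move_arm", "data": {"steps": [[0,0,0,0,0,-0.9,255],[0,0,0,0,0,-1,255],[0,0,0,0,0,-1,255],[0,0,0,0,0,-1,255],[0,0,0,0,0,-1,255]]}}

```text
time: 10.72
eef_pos: [0.4678, -0.1797, 0.1948]
tool_rot: [0.976, 0.217, -0.0, -0.0]
force: [0.8, -0.7, -0.4]
width: 0.0001
```

Both holds are done. Next I cross to the button at z ≈ 0.19, bowing outwards a little.

Call:
{"op": "move_arm", "data": {"steps": [[0,0,0,0.68,-0.96,0,255],[0,0,0,0.68,-0.96,0,255],[0,0,0,0.68,-0.96,0,255],[0,0,0,0.68,-0.96,0,255],[0,0,0,0.68,-0.96,0,255]]}}

```text
time: 11.13
eef_pos: [0.4943, -0.0339, 0.1937]
tool_rot: [0.976, 0.217, 0.0, 0.0]
force: [1.4, -0.3, -0.1]
width: -0.0001
```

Call:
{"op": "move_arm", "data": {"steps": [[0,0,0,0.68,-0.96,0,255],[0,0,0,0.68,-0.96,0,255],[0,0,0,0.68,-0.96,0,255],[0,0,0,0.68,-0.96,0,255],[0,0,0,0.68,-0.96,0,255]]}}

```text
time: 11.55
eef_pos: [0.5205, 0.111, 0.1936]
tool_rot: [0.976, 0.217, 0.0, 0.0]
force: [0.1, -0.3, 0.2]
width: -0.0003
```

Call:
{"op": "move_arm", "data": {"steps": [[0,0,0,0.33,-0.92,0,255],[0,0,0,0.33,-0.92,0,255],[0,0,0,0.33,-0.92,0,255],[0,0,0,0.33,-0.92,0,255],[0,0,0,0.33,-0.92,0,255]]}}

```text
time: 11.97
eef_pos: [0.5089, 0.2324, 0.1935]
tool_rot: [0.976, 0.217, -0.0, 0.0]
force: [0.5, 0.4, -0.8]
width: 0.0001
```

Call:
{"op": "move_arm", "data": {"steps": [[0,0,0,0.33,-0.92,0,255],[0,0,0,0.33,-0.92,0,255],[0,0,0,0.33,-0.92,0,255],[0,0,0,0.33,-0.92,0,255],[0,0,0,0.33,-0.92,0,255]]}}

```text
time: 12.38
eef_pos: [0.4976, 0.354, 0.1935]
tool_rot: [0.976, 0.217, -0.0, 0.0]
force: [0.5, 0.3, 0.1]
width: -0.0004
```

Call:
{"op": "move_arm", "data": {"steps": [[0,0,0,0.33,-0.92,0,255],[0,0,0,0.33,-0.92,0,255],[0,0,0,0,0,0,255],[0,0,0,0,0,0,255],[0,0,0,0,0,0,255]]}}

```text
time: 12.8
eef_pos: [0.4932, 0.401, 0.1933]
tool_rot: [0.976, 0.217, -0.0, 0.0]
force: [0.5, -0.5, -0.1]
width: 0.0001
```

Call:
{"op": "move_arm", "data": {"steps": [[0,0,0,0,-0.08,0.9,255],[0,0,0,0,0,0.9,255],[0,0,0,0,0,0.9,255],[0,0,0,0,0,0.7,255],[0,0,0,0,0,0.4,255]]}}

```text
time: 13.22
eef_pos: [0.4921, 0.4014, 0.0966]
tool_rot: [0.976, 0.216, -0.001, 0.001]
force: [0.0, 0.4, 0.0]
width: 0.0001
```

```bash
python3 - <<'E'
from cell import env
import cv2,numpy as np
f=env.camera("scene")["frame"][:,:,::-1]
cv2.imwrite("pics/m4.png",cv2.resize(f[180:300,360:520],(800,600),interpolation=2)); s=env.state();print(s["eef_pos"],s["time"],s["force"])
E
```

```text
[0.49170068 0.40135196 0.0956239 ] 13.2667 [-1.97837065 -0.09256696 -1.48069499]
```

View pics/m4.png

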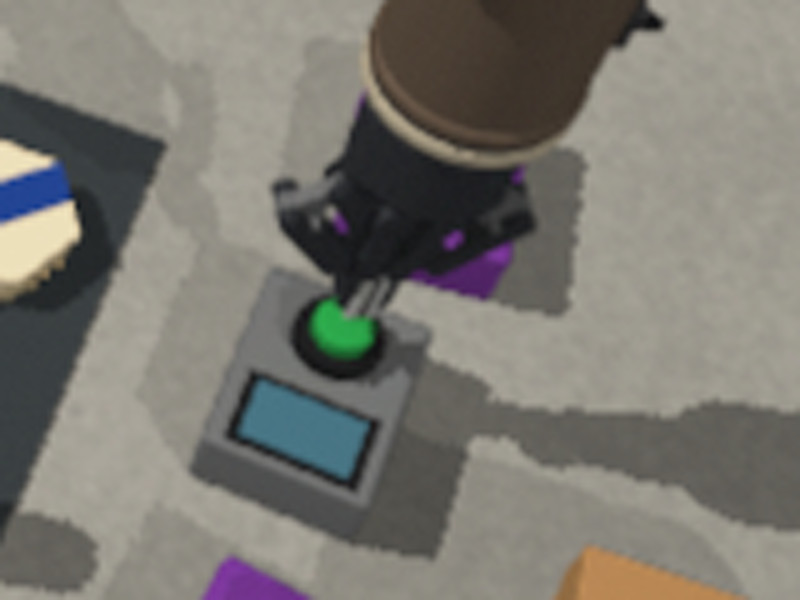

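```bash
python3 - <<'E'
from h import *
c=d["scene"]
for p in([.492,.403,.063],[.4917,.4014,.0846],[.4917,.4014,.0956]):
    u=cv2.projectPoints(np.array([p]),c["rvec"],c["tvec"],c["camera_matrix"],None)[0].ravel();print(p,u,(u-[360,180])*5)
E
```

```text
[0.492, 0.403, 0.063] [427.93126768 244.65176112] [339.65633839 323.25880562]
[0.4917, 0.4014, 0.0846] [429.57934353 239.9376614 ] [347.89671767 299.68830702]
[0.4917, 0.4014, 0.0956] [430.73545778 237.6479804 ] [353.6772889 288.239902 ]
```

Call:
{"op": "move_arm", "data": {"steps": [[0,0,0,0,-0.04,0.3,255],[0,0,0,0,0,0.2,255],[0,0,0,0,0,0,255],[0,0,0,0,0,0,255]]}}

```text
time: 13.6
eef_pos: [0.4925, 0.4043, 0.0865]
tool_rot: [0.976, 0.217, 0.0, -0.0]
force: [0.2, 0.6, 0.1]
width: -0.0001
```

```bash
python3 - <<'E'
from cell import env
import cv2,numpy as np
from h import *
c=env.camera("scene");f=c["frame"][:,:,::-1]
s=env.state();print(s["eef_pos"],s["time"],s["force"])
g=cv2.resize(f[215:275,390:470],(800,600),interpolation=cv2.INTER_CUBIC)
p=np.array(s["eef_pos"])-[0,0,.011]
u=cv2.projectPoints(p[None],c["rvec"],c["tvec"],c["camera_matrix"],None)[0].ravel();u=(u-[390,215]+.5)*10
cv2.circle(g,tuple(int(x) for x in u),5,(0,0,255),-1)
cv2.imwrite("pics/m5.png",g)
E
```

```text
[0.49255802 0.40437748 0.08672415] 13.65 [-0.14293924  0.02045041 -0.23629265]
```

View pics/m5.png

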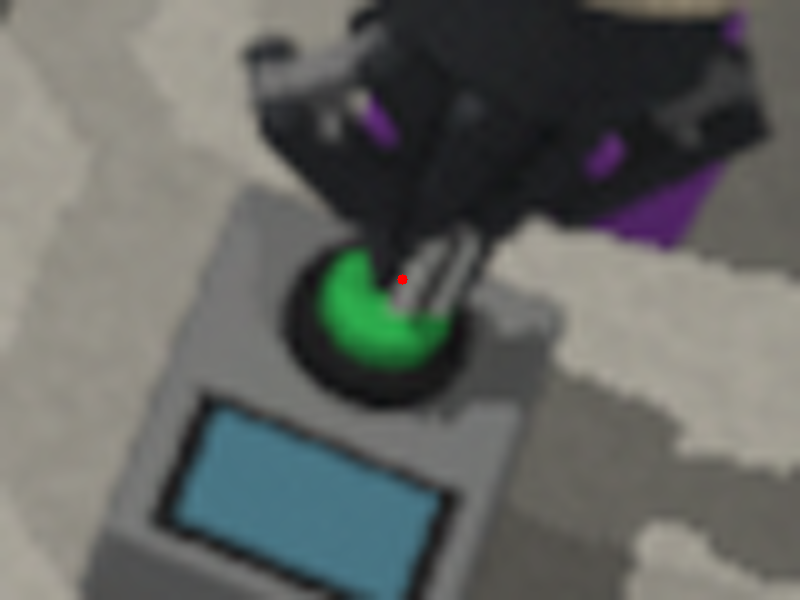

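The fingertips are over the green button (crop (400,300), button centre about (385,310)), with about 13 mm to go. I'll nudge 2 mm and lower in small steps, watching the force.

Call:
{"op": "move_arm", "data": {"steps": [[0,0,0,0,0.08,0.2,255],[0,0,0,0,0,0.2,255],[0,0,0,0,0,0.1,255],[0,0,0,0,0,0,255]]}}

```text
time: 13.98
eef_pos: [0.4934, 0.4024, 0.0732]
tool_rot: [0.976, 0.217, 0.0, -0.0]
force: [2.3, -0.6, 4.4]
width: -0.0001
```

Call:
{"op": "move_arm", "data": {"steps": [[0,0,0,0,0,0.06,255],[0,0,0,0,0,0.06,255],[0,0,0,0,0,0,255]]}}

```text
time: 14.23
eef_pos: [0.4934, 0.4025, 0.0718]
tool_rot: [0.976, 0.217, 0.0, -0.0]
force: [-1.3, -4.3, 20.5]
width: -0.0001
```

```bash
python3 - <<'E'
from cell import env
import cv2,numpy as np
c=env.camera("scene");f=c["frame"][:,:,::-1]
s=env.state();print(s["eef_pos"],s["time"],s["force"],s["torque"])
cv2.imwrite("pics/m6.png",cv2.resize(f[215:275,390:470],(800,600),interpolation=cv2.INTER_CUBIC))
E
```

```text
[0.49342414 0.4025063  0.07175854] 14.2833 [-1.90794818 -4.16060305 20.30152505] [-0.72820551  0.35585605  0.00689504]
```

View pics/m6.png

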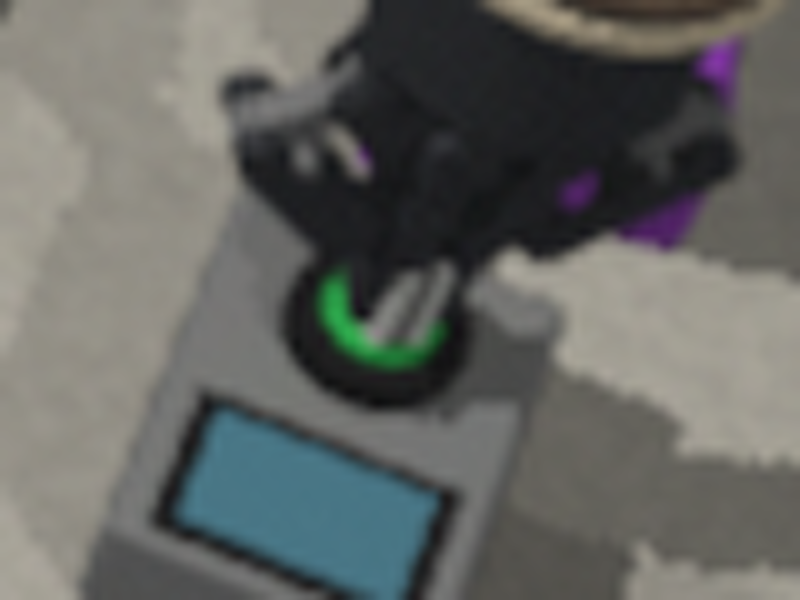

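The force rose from 4.4 N to 20 N within 1.4 mm, so the button has hit its stop: 5 N is enough for full travel. In the picture only a rim of green shows, flush with the collar, and the fingertips are inside the green. Now I lift off straight up.

Call:
{"op": "move_arm", "data": {"steps": [[0,0,0,0,0,-0.3,255],[0,0,0,0,0,-0.8,255],[0,0,0,0,0,-1,255],[0,0,0,0,0,-1,255],[0,0,0,0,0,-1,255]]}}

```text
time: 14.7
eef_pos: [0.4925, 0.4021, 0.1738]
tool_rot: [0.976, 0.217, -0.001, 0.0]
force: [0.2, -0.8, -1.1]
width: 0.0002
```

Call:
{"op": "move_arm", "data": {"steps": [[0,0,0,0,0,-1,255],[0,0,0,0,0,-0.8,255],[0,0,0,0,0,0,255],[0,0,0,0,0,0,255],[0,0,0,0,0,0,255]]}}

```text
time: 15.12
eef_pos: [0.4926, 0.4021, 0.2174]
tool_rot: [0.976, 0.217, -0.001, 0.0]
force: [-0.2, -0.1, -0.3]
width: -0.0001
```

```bash
python3 - <<'E'
from cell import env
import cv2,numpy as np
import h
old=h.d
c=env.camera("scene");f=c["frame"]
new={"scene":c}
a=[(x[0],x[1]) for k in("red","blue","green") for x in h.blobs("scene",k)]
h.d=new
b=[(x[0],x[1]) for k in("red","blue","green") for x in h.blobs("scene",k)]
for n,x in a:
    j=min(b,key=lambda y:np.hypot(*(y[1]-x)));print(n,x,j)
s=env.state();print(s["eef_pos"],s["time"],s["force"])
cv2.imwrite("pics/m7.png",f[:,:,::-1])
E
```

```text
92 [235.2 173. ] (92, array([235.2, 173. ]))
300 [302.4 257.5] (301, array([302.5, 257.5]))
241 [356.8 221.3] (240, array([356.8, 221.2]))
107 [233.4 233.6] (107, array([233.4, 233.6]))
4643 [ 31.4 384.9] (4645, array([ 31.5, 384.9]))
6054 [372.2 389.9] (6054, array([372.2, 389.9]))
85 [451.1 200.1] (125, array([428. , 245.2]))
126 [428.  245.2] (125, array([428. , 245.2]))
131 [418.  306.9] (130, array([418. , 306.9]))
[0.49245328 0.40197964 0.21695187] 15.1667 [-0.00989431 -0.77492692 -0.57685598]
```

View pics/m7.png

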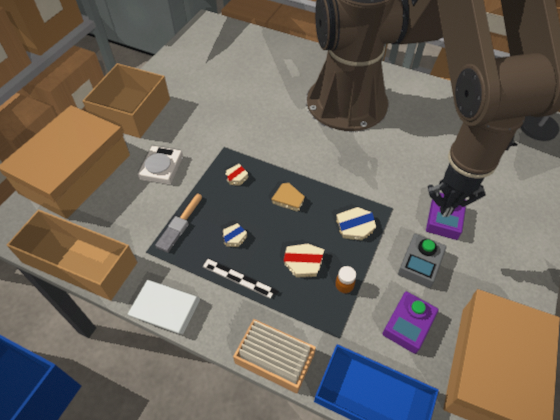

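The green button is up again at (428,245). All band centroids are unchanged within 0.1 px, and the jar, brush, scale and balance look unmoved. The arm is clear, about 0.15 m above the recorder.

```bash
python3 -c "
from cell import env
print(env.job_done())"
```

```text
the job is handed in; nothing more can be done
None
```

I pointed at both red-banded fragments in order, pressed the green button on the grey recorder, lifted clear and handed the job in. The clock stood at about 15 s of the 48 s allowed; no verdict was reported.

- **Pointing:** I held over the large fragment at (0.648, 0.117) and then the small one at (0.468, −0.180), each for a little over 2 s. The fingers were shut and the TCP stood at 71 mm. By the stated geometry the tips were about 32 mm above the faces. From the press, where contact came early, they were probably nearer 28 mm.
- **Button press:** The force rose from 4.4 N to 20 N within 1.4 mm, which I took as the end of travel. The picture showed the green flush with its collar. I inferred the travel from these two, because it cannot be read directly. The press also carried about 4 N of sideways force.
- **Last checks:** The green button was at its original pixel position, so it is up again. Both red and both blue bands were within 0.1 px of where they started. The ochre fragment, jar, brush, scale and balance I checked only by eye, and they looked unmoved. Forces on the arm were within noise, under 1 N.
- **Disagreements:** Triangulated heights read 1–5 mm below the text: fragments 23–27 mm against 28, button 60 mm against 63. The button also met the fingertips about 4 mm sooner than the stated 11 mm tip offset implies.

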